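Charge a beaker with one row of grinding balls

TASK

Stand the beaker in the carousel pocket at the blue loading mark and turn the carousel one click clockwise, so that the beaker comes under the funnel. Then tilt the green tray by its handle just far enough that the front row of three balls rolls over the lip into the beaker while the other two rows stay in place, and lower the tray gently back onto its rest. Leave the booklet, the bulb and the cork where they are.

Things in the scene. Friction and masses are not known exactly. Their poses are not given: they have to be found in the camera images.
- beaker: the small clear glass beaker, 50 mm outside diameter (52 mm over its pouring lip), 66 mm tall, bottom about 4 mm thick, open top, mass 60 g, standing loose on the worktop to the right of the carousel; origin at the centre of its underside, z up. Take it across the diameter from above.
- station: the filling station, fixed to the worktop: grey foot 8 mm thick, white five-pocket carousel (118 mm radius, top 18 mm up), green tilting ball tray between two aluminium uprights 160 mm high. Origin on the carousel axis at worktop level, z up; its +y runs from the carousel axis over the filling place and the tray hinge (125 mm) to the tray handle, roughly to the robot's left
- loading_place (a point): fixed to the station: where the centre of a beaker's underside belongs in the pocket at the loading place, i.e. the pocket nearest the blue mark on the grey foot (robot side), 18 mm above the worktop, 85 mm from the carousel axis. Each pocket is a flat floor with a ring of 53 mm inner diameter and 13 mm height round it.
- filling_place (a point): fixed to the station: centre of the pocket floor under the fixed steel funnel, 18 mm above the worktop, 85 mm from the carousel axis in the station's +y; one click (72 degrees clockwise from above) on from the loading place. Funnel: outlet 94 mm, rim 134 mm above the worktop, rim diameter 80 mm
- carousel (a joint): turn of the carousel in rad, growing clockwise seen from above; 0 at the start with a pocket at the loading place. A detent clicks every 1.257 rad (72 degrees): it resists with up to 0.17 N m in the first half, and from half way on pulls itself to the next click.
- knob_grip (a point): grip point on the carousel axis, 125 mm above the worktop, in the black bar knob on top of the carousel's hub: bar 50 mm long, 12 mm thick, 36 mm high (105 to 141 mm above the worktop). The bar lies along the x axis of this point, which turns with the carousel (at joint 0 it is the station's x axis).
- tray (a joint): tilt of the green tray in rad: 0 lying level on its rear rest, grows as its handle end is lifted and its lip end goes down, stop at 1.1. It falls back by itself (0.3 kg). Balls leave the front row from about 0.3 rad; the dividers hold the other rows up to about 0.7 rad when tilted slowly.
- tray_lip (a point): on the tray's hinge axis at the raised front lip, level with the tray floor, 150 mm above the worktop; turns with the tray. x lies along the hinge and the rows, y along the floor toward the handle, z out of the floor. Tray 51 mm wide inside, side walls 15 mm; white lip 3 mm high with a 15-degree ramp ending at y 11 mm; white dividers 2 mm high at y 24 and 42 mm, rear wall at 62 mm: 3 rows
- tray_handle (a point): middle of the tray's black handle bar, 10 mm thick, 60 mm long along the hinge direction (this point's x), free from above and below; 105 mm behind the hinge and 35 mm above the tray floor (185 mm above the worktop when level). Turns with the tray, about the hinge.
- ball_front_1_center (a point): centre of a loose bright steel grinding ball, 14 mm diameter, 12 g, starting in the front row of the tray
- ball_front_2_center (a point): centre of a loose bright steel grinding ball, 14 mm diameter, 12 g, starting in the front row of the tray
- ball_front_3_center (a point): centre of a loose bright steel grinding ball, 14 mm diameter, 12 g, starting in the front row of the tray
- ball_middle_1_center (a point): centre of a loose bright steel grinding ball, 14 mm diameter, 12 g, starting in the middle row of the tray
- ball_middle_2_center (a point): centre of a loose bright steel grinding ball, 14 mm diameter, 12 g, starting in the middle row of the tray
- ball_middle_3_center (a point): centre of a loose bright steel grinding ball, 14 mm diameter, 12 g, starting in the middle row of the tray
- ball_rear_1_center (a point): centre of a loose bright steel grinding ball, 14 mm diameter, 12 g, starting in the rear row of the tray
- ball_rear_2_center (a point): centre of a loose bright steel grinding ball, 14 mm diameter, 12 g, starting in the rear row of the tray
- ball_rear_3_center (a point): centre of a loose bright steel grinding ball, 14 mm diameter, 12 g, starting in the rear row of the tray
- ph_booklet: bystander: small pH-paper booklet, 30x50x8 mm, lying left of the station; origin centre of underside
- pipette_bulb: bystander: red rubber pipette bulb, 75x49x49 mm, lying behind and left of the station; origin centre of underside
- cork: bystander: brown tapered cork, 33 mm diameter, 28 mm high, in front of the station; origin centre of underside
There are look-alikes about, which are no part of the job. Several things look just like the beaker: the one meant starts farthest from the robot's base.

How it is judged:
By the outcome, as a careful person would: the job done as asked, in the order asked, and still so for the second after the job is handed in, with the robot touching nothing.
It also fails if it takes over 58 s, if anything falls off the work surface, if the arm or the gripper's body presses on something with over 40 N, if the wrist force passes 120 N, or if a joint passes its speed limit or range.

ROBOT

A 6-joint arm with a two-finger parallel gripper is mounted at the origin on a cart in front of the work surface, level with it; the furniture and walls round the work are solid. World frame = base frame: x ahead of the robot, y to its left, z up, the work surface at z = 0. Lengths are in mm, angles in rad, forces in N, time in s.
With the tool pointing down it reaches from about 275 to 1000 mm from the base axis. Payload 8.4 kg.
Tool frame: the origin (TCP) lies on the centre line of the jaws, within the pads' length; the fingertips stand 17 mm ahead of it and the grasp point (between the pads) lies 2 mm behind it; z points along the fingers, y is the line along which they close (so a half turn about z gives the same grasp; the last joint's range is limited). The gripper opens to 85 mm and grips with 20 to 120 N. Pads are 22 mm wide; open, the fingers measure 114 mm over their backs; the gripper's body (76 mm by 85 mm) begins 54 mm behind the grasp point. The pads swing forward as they close: fully open they stand 13 mm farther back than shut.
Start: joints at [-1.248, 0.353, 1.633, -0, 1.155, -0.002], TCP at [199.448, -592.325, 248.281] pointing down, gripper open.
Joint ranges: [-2.63, 2.63], [-0.92, 2.1], [0.06, 2.66], [-1.3, 4.44], [0, 2.69], [-3.02, 3.02]. Speed limits (rad/s): [2.22, 2.22, 2.79, 3.14, 3.14, 3.14].

INTERFACE

Orientations are given as [roll, pitch, yaw] about the fixed x, y, z axes, in that order (R = Rz(yaw) Ry(pitch) Rx(roll)).
In Python, from rig import r, eyes gives the robot as it stands. The module is installed in compiled form; this text tells all that it offers.
- The arm moves only by the shell command python3 -m inch 'ROWS' [FORCE]. ROWS is JSON, a list of rows, each a list of 7 numbers: the shift along the tool's x, y, z in m, then the turn, a rotation vector about the tool's x, y, z in degrees, then the closure, from -1 (fully open) to 1 (shut). In form: [[x, y, z, rx, ry, rz, gripper], ...]. A call has 1 to 8 rows; each row shifts and turns the commanded pose from where the row before left it, along the tool's axes as they then stand; what a row does not reach is not made up. A row lasts 1/10 s, in which the tool goes at most 50 mm and 8.59 degrees, less where a joint would pass 70% of its speed; a pose out of reach is approached as far as the arm can. A call with a gripper value outside its range is refused whole. The fingers move at their own pace and stop on an object; FORCE is the grip in N (left out, the last holds). Time passes only in rows, so rows that do not move let the fingers close. It gives the time, the measured TCP pose, the force, the opening and the grip force at its end, in the units of the state.
- r.sense(): the state, without advancing time (a new reading comes with each control period).
- eyes.grab_frame(name): name is "side" or "top" or "wrist"; returns a dict with "img" (400x640x3 uint8, blue, green, red), "fx", "fy", "cx", "cy" (pixels), "D" ([k1, k2, p1, p2, k3] as OpenCV has them; the pictures are not rectified), "R" (3x3) and "t" (3): a world point X has camera coordinates R X + t; the wrist camera has in their place "hand_eye" (4x4, takes a point from camera to tool coordinates, whose origin is the TCP and whose axes are the flange's). Camera axes: x right, y down, z forward; pixel columns grow to the right and rows downward; lengths in mm; the calibration is good to about 2 mm. A picture is of the moment at which its call begins: read the wrist's pose just before it. There is no depth.
- r.sign_off(): hands the job in; it is judged then, once.
The state is a dict: "clock": time; "qpos": joint angles; "qvel": joint speeds; "joint_efforts": joint torques, N m; "eef_pos": TCP position; "tcp_rot": TCP orientation; "contact_force": force on the tool from outside, world axes, zero at the start; "wrist_torque": the same for the moment, N m; "opening": opening from 0.0 (shut) to 1.0 (fully open); "grasp_force": force on a finger pad.
Only numpy, scipy, OpenCV 4.12 (cv2) and the standard library are available. Lean on these libraries where they do the work, as an engineer would, in place of code of your own. Each camera call takes 0.05 s, during which the arm holds its last target. There are 200 camera calls.

## Working session

There is one attempt and no reset: what is moved stays moved. The work goes in short steps, Python scripts to look and compute and a shell command to move; the robot and the scene stay as the last step left them, time stands still between calls to the robot, and variables do not carry over. Pictures are saved under pics/ and viewed, at most 10 in all, crops included, and the job is handed in when it is done.

```bash
mkdir -p pics; cat > h.py <<'E'
import numpy as np, cv2
from rig import r, eyes
def save(f,n): cv2.imwrite('pics/'+n+'.png',f['img'])
E
python3 - <<'E'
from h import *
import pickle
s=r.sense(); print({k:np.round(v,3).tolist() for k,v in s.items()})
F={}
for n in('side','top','wrist'):
    F[n]=eyes.grab_frame(n); save(F[n],n+'0')
    print(n,{k:np.round(v,3).tolist() for k,v in F[n].items() if k!='img'})
pickle.dump(F,open('F.pkl','wb'))
E
```

```text
{'clock': 0.0, 'qpos': [-1.248, 0.354, 1.634, -0.0, 1.155, -0.002], 'qvel': [-0.0, -0.001, 0.0, 0.001, -0.001, -0.0], 'joint_efforts': [-0.001, -60.524, -34.207, -0.0, 0.009, -0.0], 'eef_pos': [199.283, -591.887, 247.542], 'tcp_rot': [-3.14, 0.0, 0.325], 'contact_force': [0.08, -0.543, -0.636], 'wrist_torque': [-0.011, -0.011, 0.066], 'grasp_force': 0.0, 'opening': 1.002}
side {'fx': 492.165, 'fy': 492.165, 'cx': 322.513, 'cy': 198.939, 'D': [0.016, 0.0, 0.0, 0.0, 0.0], 'R': [[-0.909, -0.417, -0.026], [-0.2, 0.489, -0.849], [0.366, -0.766, -0.528]], 't': [439.05, 245.211, 1406.234]}
top {'fx': 380.971, 'fy': 380.971, 'cx': 325.037, 'cy': 198.389, 'D': [-0.041, 0.0, 0.0, 0.0, 0.0], 'R': [[0.021, -1.0, -0.003], [-0.984, -0.02, -0.175], [0.175, 0.006, -0.985]], 't': [-36.807, 523.787, 1168.313]}
wrist {'fx': 313.711, 'fy': 313.711, 'cx': 324.156, 'cy': 198.86, 'D': [-0.062, 0.0, 0.0, 0.0, 0.0], 'hand_eye': [[0.001, -0.954, -0.299, 76.562], [1.0, 0.0, 0.001, 0.416], [-0.001, -0.299, 0.954, -125.613], [0.0, 0.0, 0.0, 1.0]]}
```

View pics/top0.png

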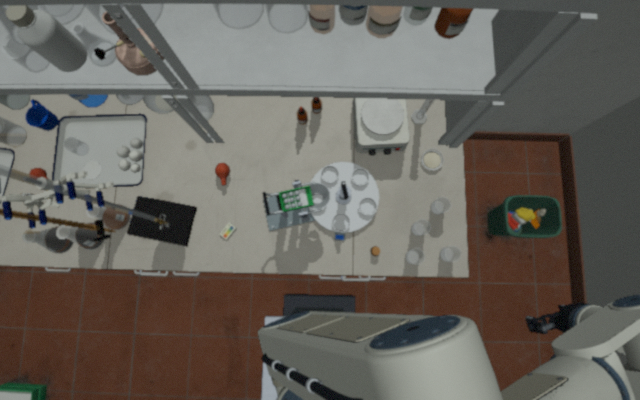

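View pics/side0.png

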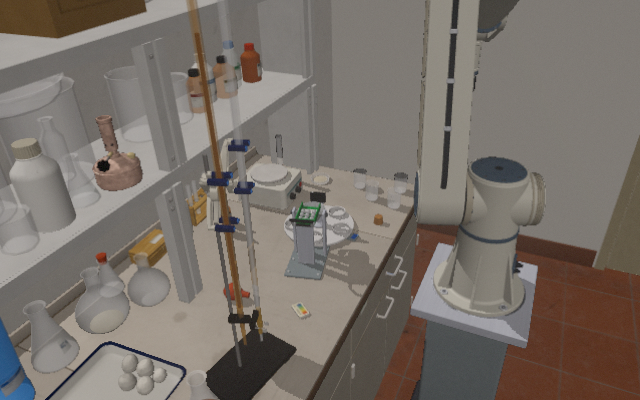

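Top view: carousel centre is near (344,197), the tray near (290,203), and the blue mark near (340,236). There are four beakers at (438,207), (419,229), (413,257) and (448,255). I'll zoom in for accuracy.

```bash
cat >> h.py <<'E'
def ray(f,u,v):
    K=np.array([[f['fx'],0,f['cx']],[0,f['fy'],f['cy']],[0,0,1]])
    p=cv2.undistortPoints(np.array([[[u,v]]],float),K,np.array(f['D'])).ravel()
    R=np.array(f['R']);t=np.array(f['t'])
    return -R.T@t, R.T@np.array([p[0],p[1],1])
def at(f,u,v,z):
    c,d=ray(f,u,v); return np.round(c+d*(z-c[2])/d[2],1)
def proj(f,X):
    K=np.array([[f['fx'],0,f['cx']],[0,f['fy'],f['cy']],[0,0,1]])
    return cv2.projectPoints(np.atleast_2d(np.array(X,float)),cv2.Rodrigues(np.array(f['R']))[0],np.array(f['t']),K,np.array(f['D']))[0].reshape(-1,2)
E
python3 - <<'E'
from h import *
import pickle
F=pickle.load(open('F.pkl','rb'))
a=cv2.resize(F['top']['img'][155:275,255:465],None,fx=3.8,fy=3.8,interpolation=cv2.INTER_CUBIC)
cv2.imwrite('pics/topz.png',a); print(a.shape)
t=F['top']
print('axis',at(t,344,197,18))
for p in [(438,207),(419,229),(413,257),(448,255)]: print(p,at(t,*p,66),np.hypot(*at(t,*p,66)[:2]))
print('blue',at(t,340,236,8))
E
```

```text
(456, 798, 3)
axis [535.3 -87.6  18. ]
(438, 207) [ 500.7 -380.3   66. ] 628.7516043717105
(419, 229) [ 430.6 -319.1   66. ] 535.9488501713573
(413, 257) [ 344.3 -298.9   66. ] 455.9426499023753
(448, 255) [ 352.3 -406.9   66. ] 538.2219802274894
blue [408.7 -76.7   8. ]
```

View pics/topz.png

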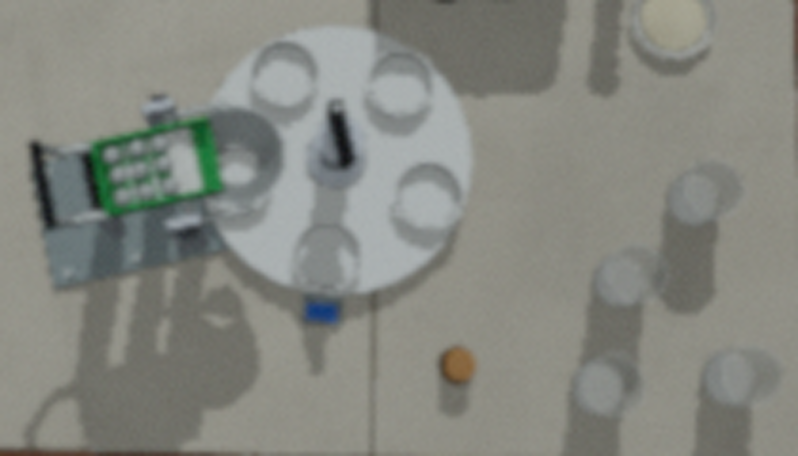

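```bash
python3 - <<'E'
from h import *
import pickle
F=pickle.load(open('F.pkl','rb'));t=F['top']
c=lambda u,v,z: at(t,255+(u+.5)/3.8-.5,155+(v+.5)/3.8-.5,z)
ax=c(338.5,160,18);h1=c(35,145,190);h2=c(48,225,190);h=(h1+h2)/2
print('axis',ax,'handle',h,h1-h2,'dist',np.linalg.norm((h-ax)[:2]))
print('edges',c(205,160,18),c(472,160,18),c(338,26,18),c(338,295,18))
k1=c(336,103,141);k2=c(346,165,141);print('knob',k1,k2,(k1+k2)/2)
a=np.arctan2(*(h-ax)[[1,0]]);print('ydir deg',np.degrees(a))
print('bar deg',np.degrees(np.arctan2(*(h1-h2)[[1,0]])))
l=ax[:2]+85*np.array([np.cos(a+np.radians(72)),np.sin(a+np.radians(72))])
print('load',l); print('blue',c(322,312,8)); print('pocket floor rim',c(327,258,31))
print('beaker base',c(692,198,3),'top',c(716,190,66))
E
```

```text
axis [536.2 -86.7  18. ] handle [481.6  139.45 190.  ] [59.6 12.5  0. ] dist 232.64776487213453
edges [533.8  28.   18. ] [ 538.5 -201.4   18. ] [655.2 -84.8  18. ] [420.1 -87.7  18. ]
knob [558.7 -78.8 141. ] [509.8 -87.2 141. ] [534.25 -83.   141.  ]
ydir deg 103.57332371278143
bar deg 11.845046578529253
load [451.45356141 -80.13942489]
blue [406.3 -74.7   8. ]
pocket floor rim [449.9 -77.5  31. ]
beaker base [ 511.6 -394.7    3. ] top [ 508.6 -396.5   66. ]
```

```bash
cat >> h.py <<'E'
from scipy.spatial.transform import Rotation as Ro
def pose(s=None):
    s=s or r.sense(); return np.array(s['eef_pos']),Ro.from_euler('xyz',s['tcp_rot']).as_matrix()
def plan(*T):
    p,R=pose(); print('at',p.round(1),'rpy',np.round(Ro.from_matrix(R).as_euler('xyz',degrees=True),1))
    for x in T: print(x,'tool shift mm',(R.T@(np.array(x)-p)).round(1)); p=np.array(x)
def wrist(n):
    p,R=pose(); f=eyes.grab_frame('wrist'); H=np.array(f['hand_eye'])
    Rw=R@H[:3,:3]; tw=R@H[:3,3]+p
    f['R']=Rw.T; f['t']=-Rw.T@tw; save(f,n)
    import pickle; pickle.dump(f,open(n+'.pkl','wb')); return f
E
python3 -m inch '[[0,0,0,0,0,8.1,-1],[0,0,0,0,0,8.1,-1],[0,0,0,0,0,8.1,-1],[0,0,0,0,0,8.1,-1],[0,0,0,0,0,8.1,-1],[0,0,0,0,0,8.1,-1]]'
python3 -c "
from h import *
plan([490,-380,248])"
```

```text
clock: 0.75
eef_pos: [199.4, -592.1, 248.0]
tcp_rot: [-3.141, 0.0, -0.529]
contact_force: [0.1, 0.3, 0.4]
opening: 1.002
grasp_force: 0.0
at [ 199.4 -592.1  248. ] rpy [-180.     0.   -30.3]
[490, -380, 248] tool shift mm [ 143.7 -329.8    0. ]
```

```bash
python3 -m inch '[[0.018,-0.041,0,0,0,0,-1],[0.018,-0.041,0,0,0,0,-1],[0.018,-0.041,0,0,0,0,-1],[0.018,-0.041,0,0,0,0,-1],[0.018,-0.041,0,0,0,0,-1],[0.018,-0.041,0,0,0,0,-1],[0.018,-0.041,0,0,0,0,-1],[0.018,-0.041,0,0,0,0,-1]]'
python3 -m inch '[[0,0,0,0,0,0,-1],[0,0,0,0,0,0,-1]]'
python3 -c "
from h import *
f=wrist('w1'); plan([510,-395,100])
print(proj(f,[[510,-395,0],[510,-395,66]]))"
```

```text
clock: 1.55
eef_pos: [489.3, -378.8, 248.2]
tcp_rot: [3.142, 0.0, -0.523]
contact_force: [-0.0, -1.3, 0.3]
opening: 0.999
grasp_force: 0.0
clock: 1.75
eef_pos: [488.5, -379.5, 247.9]
tcp_rot: [3.141, 0.001, -0.521]
contact_force: [0.3, -0.9, 0.2]
opening: 0.999
grasp_force: 0.0
at [ 487.7 -380.2  247.9] rpy [ 1.80e+02  1.00e-01 -2.99e+01]
[510, -395, 100] tool shift mm [ 26.8   1.7 147.9]
[[325.90932472 145.36036912]
 [326.40880952 154.43628409]]
```

View pics/w1.png

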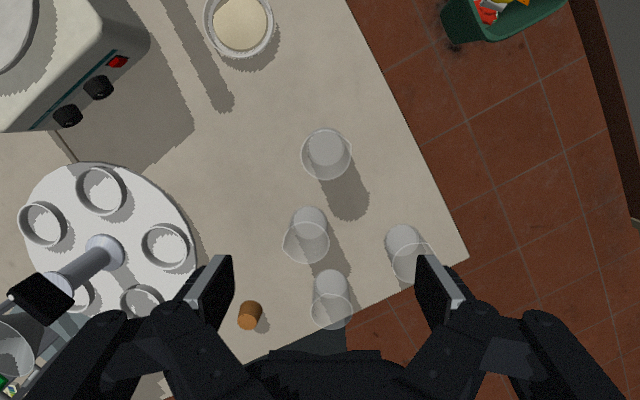

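The beaker's top circle is at (326,154) and its bottom near (326,147), within 1 px of the prediction. Descending to grasp it.

```bash
python3 -m inch '[[0.009,0.0006,0.03,0,0,0,-1],[0.009,0.0006,0.03,0,0,0,-1],[0.009,0.0005,0.03,0,0,0,-1],[0,0,0.03,0,0,0,-1],[0,0,0.03,0,0,0,-1],[0,0,0.03,0,0,0,-1],[0,0,0.025,0,0,0,-1],[0,0,0,0,0,0,-1]]'
python3 -m inch '[[0,0,0,0,0,0,1],[0,0,0,0,0,0,1],[0,0,0,0,0,0,1],[0,0,0,0,0,0,1],[0,0,0,0,0,0,1],[0,0,0,0,0,0,1],[0,0,0,0,0,0,1],[0,0,0,0,0,0,1]]' 25
python3 -c "
from h import *
plan([450,-79,150])"
```

```text
clock: 2.6
eef_pos: [507.2, -394.8, 39.9]
tcp_rot: [-3.141, 0.006, -0.525]
contact_force: [0.0, 0.3, 0.9]
opening: 1.002
grasp_force: 0.0
clock: 3.4
eef_pos: [511.5, -396.2, 45.1]
tcp_rot: [3.141, -0.003, -0.523]
contact_force: [-2.4, -2.0, 7.4]
opening: 0.579
grasp_force: 25.3
at [ 511.5 -396.2   45.1] rpy [179.9  -0.2 -30. ]
[450, -79, 150] tool shift mm [-211.4 -244.  -105.8]
```

```bash
python3 -m inch '[[0,0,-0.02,0,0,0,1],[0,0,-0.03,0,0,0,1],[0,0,-0.03,0,0,0,1],[0,0,-0.02,0,0,0,1],[0,0,0,0,0,0,1],[0,0,0,0,0,0,1]]'
python3 -c "
from h import *
plan([450,-79,140]);print(r.sense()['contact_force'])"
```

```text
clock: 4.0
eef_pos: [510.7, -395.1, 143.5]
tcp_rot: [3.142, -0.001, -0.523]
contact_force: [-0.4, 1.1, -0.3]
opening: 0.579
grasp_force: 26.8
at [ 510.7 -395.1  143.5] rpy [180.  -0. -30.]
[450, -79, 140] tool shift mm [-210.5 -243.5    3.3]
[-0.36247953  1.13335745 -0.26478892]
```

```bash
python3 -m inch '[[-0.026,-0.030,0,0,0,0,1],[-0.026,-0.030,0,0,0,0,1],[-0.026,-0.031,0,0,0,0,1],[-0.026,-0.031,0,0,0,0,1],[-0.026,-0.031,0,0,0,0,1],[-0.026,-0.031,0,0,0,0,1],[-0.027,-0.030,0,0,0,0,1],[-0.0275,-0.0295,0,0,0,0,1]]'
python3 -m inch '[[0,0,0,0,0,0,1],[0,0,0,0,0,0,1],[0,0,0,0,0,0,1]]'
python3 - <<'E'
from h import *
plan([450,-79,61])
f=wrist('w2'); t=eyes.grab_frame('top')
a=cv2.resize(t['img'][155:275,275:395],(400,400),interpolation=cv2.INTER_CUBIC)
w=f['img'][:, :400]
cv2.imwrite('pics/c2.png',np.hstack([w,a]))
# predicted ring top at loading and knob
p,R=pose(); print(proj(f,[[450,-79,18],[450,-79,31],[536,-86,141]]), proj(f,[p+R@[0,0,43],p+R@[0,0,-23]]))
E
```

```text
clock: 4.8
eef_pos: [448.6, -77.4, 142.0]
tcp_rot: [3.141, 0.002, -0.524]
contact_force: [0.1, 0.7, -1.2]
opening: 0.578
grasp_force: 26.9
clock: 5.1
eef_pos: [450.1, -79.5, 142.7]
tcp_rot: [3.141, 0.001, -0.523]
contact_force: [-0.3, 0.2, -0.8]
opening: 0.581
grasp_force: 26.9
at [450.1 -79.5 142.7] rpy [180.   0. -30.]
[450, -79, 61] tool shift mm [-0.2 -0.4 81.7]
[[323.11987063 197.43212031]
 [323.10531668 202.24190179]
 [228.33704278  99.3914402 ]] [[324.12487637 237.59514831]
 [324.46409315 308.32604014]]
```

View pics/c2.png

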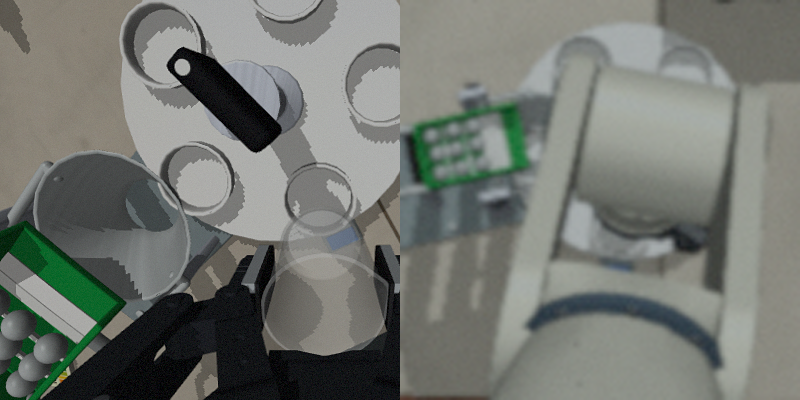

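The loading ring is at about (320,199) and the predicted position was (323,202), so it's roughly 2–3 mm off. I'll go lower and measure again with a zoomed view.

```bash
python3 -m inch '[[0.001,-0.001,0.02,0,0,0,1],[0.001,-0.001,0.02,0,0,0,1],[0,0,0.01,0,0,0,1],[0,0,0,0,0,0,1],[0,0,0,0,0,0,1],[0,0,0,0,0,0,1]]'
python3 - <<'E'
from h import *
plan([452,-77.5,61])
f=wrist('w3')
a=f['img'][120:320,240:440].copy()
a=cv2.resize(a,(800,800),interpolation=cv2.INTER_CUBIC)[:600]
p,R=pose()
def circ(c,rad,col,z):
    th=np.linspace(0,2*np.pi,60); P=[[c[0]+rad*np.cos(x),c[1]+rad*np.sin(x),z] for x in th]
    q=(proj(f,P)-[240,120]+.5)*4; cv2.polylines(a,[q.astype(int)],True,col,1)
circ((452,-77.5),26.5,(0,0,255),31)
circ((p+R@[0,0,43])[:2],25,(255,0,0),p[2]-43)
cv2.imwrite('pics/c3.png',a)
E
```

```text
clock: 5.8
eef_pos: [453.3, -78.6, 94.0]
tcp_rot: [-3.141, -0.001, -0.524]
contact_force: [0.1, -0.1, -0.2]
opening: 0.581
grasp_force: 26.9
at [453.3 -78.6  94. ] rpy [-1.8e+02 -1.0e-01 -3.0e+01]
[452, -77.5, 61] tool shift mm [-1.7 -0.3 33. ]
```

View pics/c3.png

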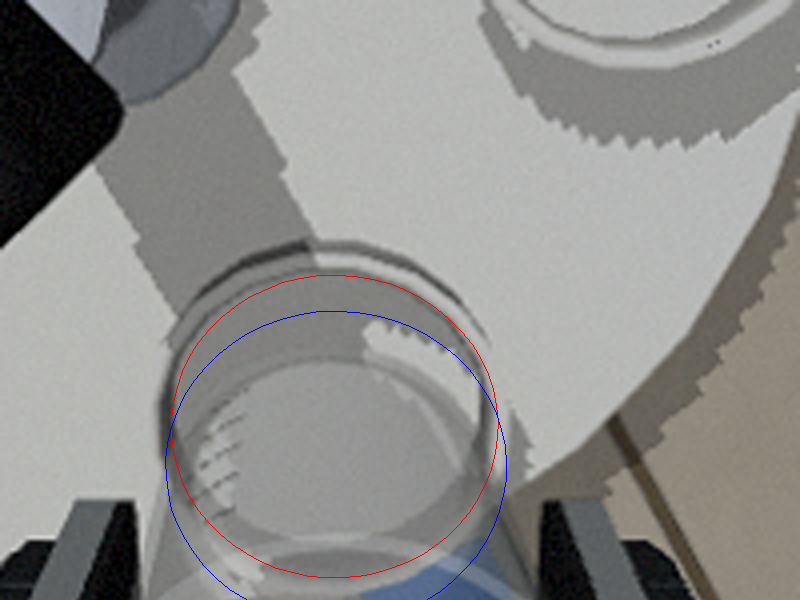

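```bash
python3 -m inch '[[0.0015,0,0.01,0,0,0,1],[0,0,0.005,0,0,0,1],[0,0,0.004,0,0,0,1],[0,0,0.003,0,0,0,1],[0,0,0.003,0,0,0,1],[0,0,0,0,0,0,1],[0,0,0,0,0,0,1]]'
```

```text
clock: 6.55
eef_pos: [451.2, -79.2, 67.1]
tcp_rot: [3.139, 0.005, -0.523]
contact_force: [-8.1, -4.7, -0.1]
opening: 0.581
grasp_force: 28.6
```

```bash
python3 -m inch '[[-0.001,0.0015,0,0,0,0,1],[0,0,0.002,0,0,0,1],[0,0,0.002,0,0,0,1],[0,0,0,0,0,0,1],[0,0,0,0,0,0,1]]'
```

```text
clock: 7.05
eef_pos: [451.1, -80.1, 63.7]
tcp_rot: [3.14, 0.002, -0.523]
contact_force: [-6.0, -4.9, -0.3]
opening: 0.581
grasp_force: 28.7
```

```bash
python3 -m inch '[[-0.001,0.0015,0,0,0,0,1],[0,0,0.002,0,0,0,1],[0,0,0.001,0,0,0,1],[0,0,0,0,0,0,1],[0,0,0,0,0,0,1]]'
```

```text
clock: 7.55
eef_pos: [451.8, -81.1, 62.2]
tcp_rot: [-3.141, -0.002, -0.523]
contact_force: [-4.1, -3.7, 14.3]
opening: 0.58
grasp_force: 24.0
```

Upward force at TCP z ≈ 62 means the beaker is seated. Releasing partway and lifting.

```bash
python3 -m inch '[[0,0,-0.001,0,0,0,-0.2],[0,0,0,0,0,0,-0.5],[0,0,0,0,0,0,-0.5],[0,0,0,0,0,0,-0.5]]'
python3 -m inch '[[0,0,-0.01,0,0,0,-0.5],[0,0,-0.02,0,0,0,-0.5],[0,0,-0.03,0,0,0,-0.5],[0,0,-0.04,0,0,0,-0.5],[0,0,-0.04,0,0,0,-0.8],[-0.02,0,-0.04,0,0,0,-0.8],[-0.02,0,0,0,0,0,-1],[0,0,0,0,0,0,-1]]'
python3 - <<'E'
from h import *
f=wrist('w4'); plan([537,-84,240])
a=f['img'].copy()
def circ(c,rad,col,z):
    th=np.linspace(0,2*np.pi,60); P=[[c[0]+rad*np.cos(x),c[1]+rad*np.sin(x),z] for x in th]
    cv2.polylines(a,[(proj(f,P)*1).astype(int)],True,col,1)
circ((537,-84),118,(0,0,255),18); circ((453,-78),26.5,(255,0,0),31); circ((537,-84),25,(0,0,255),141)
cv2.imwrite('pics/c4.png',a)
E
```

```text
clock: 7.95
eef_pos: [448.8, -80.9, 61.7]
tcp_rot: [3.14, 0.003, -0.523]
contact_force: [-8.3, -6.2, 1.6]
opening: 0.749
grasp_force: 0.0
clock: 8.75
eef_pos: [415.5, -59.9, 243.7]
tcp_rot: [-3.14, -0.002, -0.523]
contact_force: [-0.0, -1.0, -0.5]
opening: 1.002
grasp_force: 0.0
at [416.3 -60.3 243. ] rpy [-1.799e+02 -1.000e-01 -2.990e+01]
[537, -84, 240] tool shift mm [116.4 -39.7   3.3]
```

View pics/c4.png

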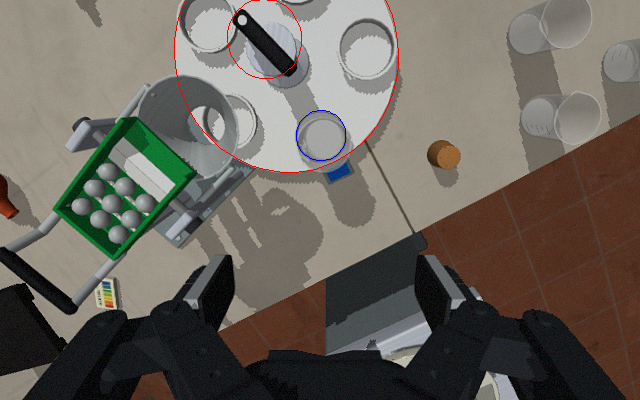

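The beaker sits in the loading ring at (321,135). The knob bar runs from (241,17) to (291,71). Next I'll locate the knob.

```bash
python3 - <<'E'
from h import *
import pickle
f=pickle.load(open('w4.pkl','rb'));im=f['img']
m=((im.max(2)<45)*255).astype(np.uint8); m[:, :225]=0;m[:,300:]=0;m[80:]=0
n,l,st,c=cv2.connectedComponentsWithStats(m);i=1+st[1:,4].argmax()
m=((l==i)*255).astype(np.uint8)
box=cv2.minAreaRect(np.argwhere(m)[:,::-1].astype(np.float32)); print(st[i],box)
P=cv2.boxPoints(box); W=np.array([at(f,*q,141) for q in P]); print(W, W.mean(0))
E
python3 -m inch '[[0,0,0,0,0,-7.2,-1],[0,0,0,0,0,-7.2,-1],[0,0,0,0,0,-7.2,-1],[0,0,0,0,0,-7.2,0],[0,0,0,0,0,-7.2,0.3],[0,0,0,0,0,-7,0.3]]'
python3 -c "
from h import *
plan([536,-85,240])"
```

```text
[ 233    9   64   68 1271] ((264.25, 42.75), (82.02438354492188, 17.677669525146484), 45.0)
[[559.4 -70.1 141. ]
 [561.5 -81.5 141. ]
 [511.1 -95.8 141. ]
 [508.4 -84.1 141. ]] [535.1   -82.875 141.   ]
clock: 9.4
eef_pos: [416.9, -60.9, 241.6]
tcp_rot: [-3.141, 0.001, 0.232]
contact_force: [-0.1, -0.7, -0.1]
opening: 0.515
grasp_force: 0.0
at [416.9 -60.9 241.6] rpy [-180.     0.    13.3]
[536, -85, 240] tool shift mm [110.4  50.8   1.5]
```

```bash
python3 -m inch '[[0.027,0.012,0,0,0,0,0.3],[0.028,0.012,0,0,0,0,0.3],[0.028,0.012,0,0,0,0,0.3],[0.028,0.013,0,0,0,0,0.3],[0,0,0.03,0,0,0,0.3],[0,0,0.03,0,0,0,0.3],[0,0,0,0,0,0,0.3],[0,0,0,0,0,0,0.3]]'
python3 -c "
from h import *
plan([536,-83.3,130])
wrist('w5')"
```

```text
clock: 10.2
eef_pos: [535.5, -83.6, 181.7]
tcp_rot: [-3.141, 0.002, 0.227]
contact_force: [-0.2, -0.5, 0.9]
opening: 0.35
grasp_force: 0.0
at [535.5 -83.6 181.7] rpy [-1.8e+02  1.0e-01  1.3e+01]
[536, -83.3, 130] tool shift mm [ 0.7 -0.1 51.7]
```

View pics/w5.png

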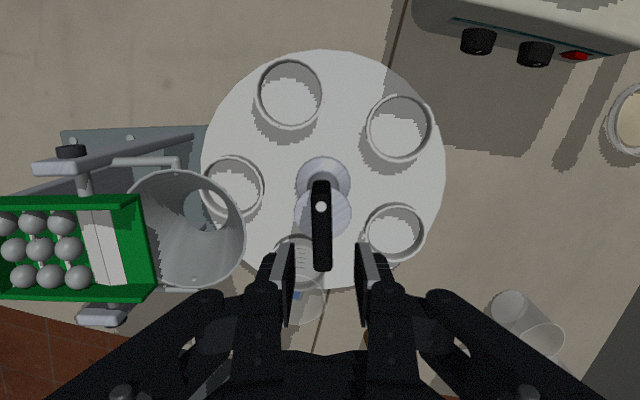

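The bar is lined up between the fingers at x ≈ 322, and the fingers clear the funnel. Descending to grip.

```bash
python3 -m inch '[[0,-0.0005,0.02,0,0,0,0.3],[0,0,0.02,0,0,0,0.3],[0,0,0.012,0,0,0,0.3],[0,0,0,0,0,0,0.3],[0,0,0,0,0,0,1],[0,0,0,0,0,0,1],[0,0,0,0,0,0,1],[0,0,0,0,0,0,1]]' 60
python3 -m inch '[[0,0,0,0,0,0,1],[0,0,0,0,0,0,1]]'
```

```text
clock: 11.05
eef_pos: [535.8, -82.0, 131.5]
tcp_rot: [-3.14, -0.001, 0.227]
contact_force: [-0.7, 7.5, -0.2]
opening: 0.127
grasp_force: 59.1
clock: 11.25
eef_pos: [535.8, -82.1, 131.5]
tcp_rot: [-3.141, -0.001, 0.227]
contact_force: [-1.1, 7.1, 0.5]
opening: 0.126
grasp_force: 59.1
```

```bash
python3 -m inch '[[0,-0.0015,0,0,0,0,1],[0,0,0,0,0,3,1],[0,0,0,0,0,4.5,1],[0,0,0,0,0,4.5,1],[0,0,0,0,0,4.5,1],[0,0,0,0,0,4.5,1],[0,0,0,0,0,4.5,1],[0,0,0,0,0,4.5,1]]'
python3 -c "
from h import *
print(r.sense()['wrist_torque'])"
```

```text
clock: 12.05
eef_pos: [535.7, -81.2, 131.5]
tcp_rot: [-3.141, -0.002, -0.3]
contact_force: [-1.0, 3.8, 2.1]
opening: 0.127
grasp_force: 59.6
[0.483919   0.03487484 0.10653136]
```

Turned 30° so far. 42° remain, with the detent helping soon.

```bash
python3 -m inch '[[0,0,0,0,0,5,1],[0,0,0,0,0,5,1],[0,0,0,0,0,5,1],[0,0,0,0,0,5,1],[0,0,0,0,0,5,1],[0,0,0,0,0,5,1],[0,0,0,0,0,5,1],[0,0,0,0,0,4,1]]'
python3 -m inch '[[0,0,0,0,0,3,1],[0,0,0,0,0,0,1],[0,0,0,0,0,0,1]]'
python3 -c "
from h import *
plan();print(r.sense()['wrist_torque'])"
```

```text
clock: 12.85
eef_pos: [536.3, -80.5, 131.5]
tcp_rot: [-3.138, -0.0, -0.981]
contact_force: [2.9, 8.7, 1.1]
opening: 0.127
grasp_force: 59.3
clock: 13.15
eef_pos: [536.4, -80.4, 131.5]
tcp_rot: [-3.138, -0.0, -1.03]
contact_force: [4.2, 9.0, 0.2]
opening: 0.133
grasp_force: 59.3
at [536.4 -80.4 131.5] rpy [-179.8   -0.   -59. ]
[ 1.18274257 -0.24336848  0.0065593 ]
```

Carousel turned 72° with no residual torque. Releasing, lifting and re-orienting for the handle.

```bash
python3 -m inch '[[0,0,0,0,0,0,0.5],[0,0,0,0,0,0,0.4],[0,0,0,0,0,0,0.4],[0,0,-0.02,0,0,0,0.4],[0,0,-0.03,0,0,0,0.4],[0,0,-0.04,0,0,0,0.4],[0,0,-0.04,0,0,0,0.4],[0,0,0,0,0,-8,0.4]]'
python3 -m inch '[[0,0,0,0,0,-8,0.3],[0,0,0,0,0,-8,0.3],[0,0,0,0,0,-8,0.3],[0,0,0,0,0,-8,0.3],[0,0,0,0,0,-8,0.3],[0,0,0,0,0,-8,0.3],[0,0,0,0,0,-8,0.3],[0,0,0,0,0,-8,0.3]]'
python3 -m inch '[[0,0,0,0,0,0,0.3]]'
python3 -c "
from h import *
plan([460,100,262],[483,140,262],[483,140,187])"
```

```text
clock: 13.95
eef_pos: [537.7, -82.2, 266.1]
tcp_rot: [-3.136, -0.007, -0.889]
contact_force: [0.4, 0.1, -0.8]
opening: 0.296
grasp_force: 0.0
clock: 14.75
eef_pos: [534.8, -81.8, 260.4]
tcp_rot: [3.141, 0.0, 0.233]
contact_force: [0.4, 0.2, 0.2]
opening: 0.352
grasp_force: 0.0
clock: 14.85
eef_pos: [534.9, -81.7, 260.5]
tcp_rot: [3.141, -0.0, 0.229]
contact_force: [-1.0, 0.7, -0.8]
opening: 0.351
grasp_force: 0.0
at [534.9 -81.7 260.5] rpy [180.   -0.   13.1]
[460, 100, 262] tool shift mm [ -31.7 -193.9   -1.6]
[483, 140, 262] tool shift mm [ 31.5 -33.7  -0. ]
[483, 140, 187] tool shift mm [-0. -0. 75.]
```

```bash
python3 -m inch '[[0,-0.028,0,0,0,0,0.3],[0,-0.028,0,0,0,0,0.3],[0,-0.028,0,0,0,0,0.3],[0,-0.029,0,0,0,0,0.3],[0,-0.029,0,0,0,0,0.3],[0,-0.029,0,0,0,0,0.3],[0,-0.0285,0,0,0,0,0.3],[0,-0.0285,0.02,0,0,0,0.3]]'
python3 -m inch '[[0,0,0,0,0,0,0.3],[0,0,0,0,0,0,0.3]]'
python3 - <<'E'
from h import *
f=wrist('w6'); t=eyes.grab_frame('top');s=eyes.grab_frame('side'); plan([483,140,187])
a=f['img'].copy()
for X in [[512,147,185],[483,140,185],[454,133,185]]:
    q=proj(f,X)[0]; print(X,q); cv2.circle(a,tuple(q.astype(int)),2,(0,0,255),-1)
b=cv2.resize(s['img'][180:280,270:370],(300,300),interpolation=cv2.INTER_CUBIC)
c=cv2.resize(t['img'][150:250,255:390],(405,300),interpolation=cv2.INTER_CUBIC)
o=np.zeros((600,800,3),np.uint8); o[:300,:480]=cv2.resize(a,(480,300),interpolation=cv2.INTER_AREA)
o[300:,:300]=b; o[300:,300:705]=c; o[:300,480:800]=a[20:320,190:510]
cv2.imwrite('pics/c6.png',o)
E
```

```text
clock: 15.65
eef_pos: [484.9, 142.1, 242.4]
tcp_rot: [-3.141, -0.005, 0.222]
contact_force: [0.9, -0.5, -0.4]
opening: 0.351
grasp_force: 0.0
clock: 15.85
eef_pos: [483.3, 140.9, 240.2]
tcp_rot: [3.141, 0.001, 0.226]
contact_force: [-0.1, 0.2, 1.5]
opening: 0.347
grasp_force: 0.0
at [484.2 140.  240.8] rpy [180.   -0.   12.9]
[483, 140, 187] tool shift mm [-1.2 -0.3 53.8]
[512, 147, 185] [323.80144099 183.75666478]
[483, 140, 185] [324.32900567 230.07885889]
[454, 133, 185] [324.80844505 272.13776943]
```

View pics/c6.png

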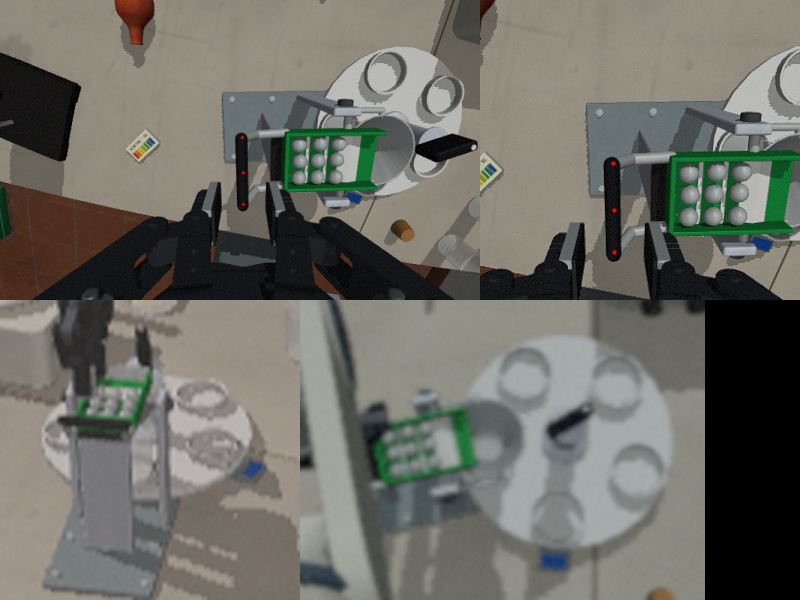

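The predicted bar points land exactly on the black handle (its small-panel middle is at (243,172)). All nine balls are in the tray. Descending and gripping.

```bash
python3 -m inch '[[-0.001,0,0.02,0,0,0,0.3],[0,0,0.02,0,0,0,0.3],[0,0,0.015,0,0,0,0.3],[0,0,0,0,0,0,0.3],[0,0,0,0,0,0,0.6],[0,0,0,0,0,0,0.7],[0,0,0,0,0,0,0.8],[0,0,0,0,0,0,1]]' 30
python3 -m inch '[[0,0,0,0,0,0,1],[0,0,0,0,0,0,1]]'
python3 -c "
from h import *
plan()"
```

```text
clock: 16.8
eef_pos: [483.0, 141.7, 186.4]
tcp_rot: [-3.139, -0.002, 0.226]
contact_force: [-2.5, 7.6, 1.0]
opening: 0.102
grasp_force: 29.2
clock: 17.0
eef_pos: [483.0, 141.7, 186.4]
tcp_rot: [-3.139, -0.002, 0.226]
contact_force: [-1.8, 8.1, 0.7]
opening: 0.099
grasp_force: 29.2
at [483.  141.7 186.4] rpy [-1.799e+02 -1.000e-01  1.300e+01]
```

```bash
python3 -m inch '[[0,-0.0015,0,0,0,0,1],[0,0.00095,-0.00274,1.5,0,0,1],[0,0.00095,-0.00274,1.5,0,0,1],[0,0.00095,-0.00274,1.5,0,0,1],[0,0.00095,-0.00274,1.5,0,0,1],[0,0.00095,-0.00274,1.5,0,0,1],[0,0.00095,-0.00274,1.5,0,0,1],[0,0.00095,-0.00274,1.5,0,0,1]]'
python3 -c "
from h import *
plan()"
```

```text
clock: 17.8
eef_pos: [484.9, 133.8, 204.7]
tcp_rot: [-2.958, -0.002, 0.227]
contact_force: [1.2, 1.0, -2.2]
opening: 0.104
grasp_force: 29.5
at [484.9 133.8 204.7] rpy [-1.695e+02 -1.000e-01  1.300e+01]
```

```bash
python3 -m inch '[[0,0.00095,-0.00274,1.5,0,0,1],[0,0.00095,-0.00274,1.5,0,0,1],[0,0.00095,-0.00274,1.5,0,0,1],[0,0.00095,-0.00274,1.5,0,0,1],[0,0.00095,-0.00274,1.5,0,0,1],[0,0.00095,-0.00274,1.5,0,0,1],[0,0.00064,-0.00183,1,0,0,1],[0,0.00064,-0.00183,1,0,0,1]]'
python3 -m inch '[[0,0.00064,-0.00183,1,0,0,1],[0,0.00064,-0.00183,1,0,0,1],[0,0.00064,-0.00183,1,0,0,1],[0,0,0,0,0,0,1],[0,0,0,0,0,0,1],[0,0,0,0,0,0,1],[0,0,0,0,0,0,1],[0,0,0,0,0,0,1]]'
python3 - <<'E'
from h import *
plan()
f=wrist('w7'); t=eyes.grab_frame('top');s=eyes.grab_frame('side'); save(t,'t7');save(s,'s7')
a=f['img']
b=cv2.resize(s['img'][180:280,270:370],(300,300),interpolation=cv2.INTER_CUBIC)
c=cv2.resize(t['img'][150:250,255:390],(405,300),interpolation=cv2.INTER_CUBIC)
o=np.zeros((600,800,3),np.uint8); o[:300,:800]=cv2.resize(a[50:230,160:640],(800,300),interpolation=cv2.INTER_CUBIC)
o[300:,:300]=b; o[300:,300:705]=c
cv2.imwrite('pics/c7.png',o)
E
```

```text
clock: 18.6
eef_pos: [487.7, 122.1, 222.0]
tcp_rot: [-2.766, -0.002, 0.226]
contact_force: [4.1, 1.1, -1.0]
opening: 0.108
grasp_force: 29.6
clock: 19.4
eef_pos: [488.6, 118.5, 226.1]
tcp_rot: [-2.714, -0.002, 0.227]
contact_force: [5.2, 0.8, -0.6]
opening: 0.102
grasp_force: 29.7
at [488.6 118.5 226.1] rpy [-1.555e+02 -1.000e-01  1.300e+01]
```

View pics/c7.png

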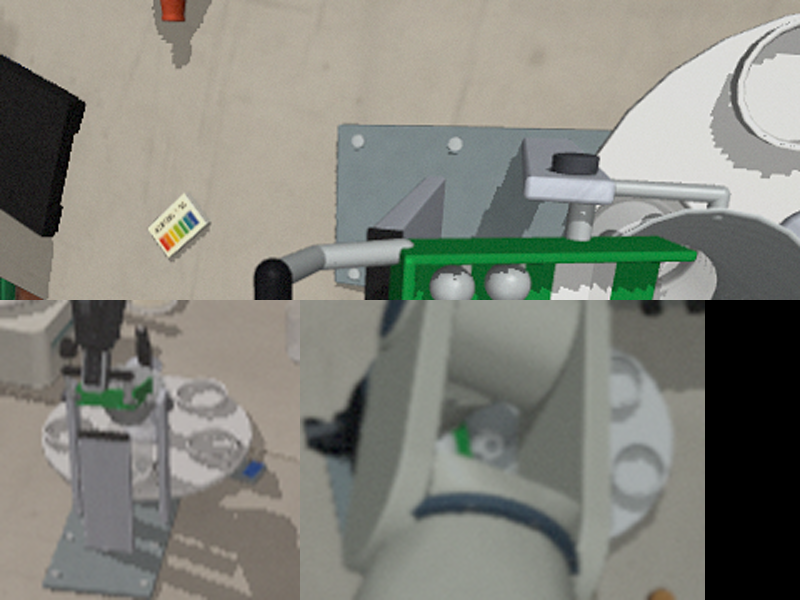

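The middle and rear balls are still against their dividers and the front slot shows empty for the visible row. I've used my picture views, so I'll check all nine positions numerically by greenness.

```bash
cat > chk.py <<'E'
from h import *
import pickle,sys
def chk(f,th,ax=np.array([535.5,-82.5])):
    a=np.radians(13); ex=np.array([np.cos(a),np.sin(a),0]);ey=np.array([-np.sin(a),np.cos(a),0]);ez=np.array([0,0,1.])
    o=np.r_[ax,150]+125*ey; Y=ey*np.cos(th)+ez*np.sin(th); Z=-ey*np.sin(th)+ez*np.cos(th)
    for x in(17,0,-17):
        row=[]
        for y in range(2,62,3):
            q=proj(f,o+x*ex+y*Y+7*Z)[0]; u,v=q.round().astype(int)
            if 2<u<637 and 2<v<397:
                p=f['img'][v-1:v+2,u-1:u+2].reshape(-1,3).mean(0); row.append(int(p[1]-(p[0]+p[2])/2))
            else: row.append(None)
        print(x,row)
if __name__=='__main__':
    print('y',list(range(2,62,3)))
    chk(pickle.load(open('w6.pkl','rb')),0); chk(pickle.load(open('w7.pkl','rb')),0.427)
E
python3 chk.py
```

```text
y [2, 5, 8, 11, 14, 17, 20, 23, 26, 29, 32, 35, 38, 41, 44, 47, 50, 53, 56, 59]
17 [0, 1, 2, 1, 3, 2, 1, 43, 2, 3, 3, 2, 1, 52, 1, 3, 3, 2, 1, 20]
0 [1, 0, 1, 2, 2, 1, 1, 47, 1, 1, 2, 1, 0, 34, 2, 2, 2, 2, 5, 57]
-17 [1, 1, 3, 2, 2, 2, 0, 53, 1, 3, 2, 1, 1, 32, 2, 2, 2, 1, 3, 75]
17 [1, 1, 1, 1, 0, 64, 65, 28, 2, 3, 3, 2, 37, 56, 3, 2, 3, 3, 47, 63]
0 [1, 1, 1, 1, 1, 96, 96, 10, 2, 3, 3, 2, 36, 37, 2, 3, 2, 3, 68, 99]
-17 [1, 1, 1, 1, 5, 95, 94, 20, 3, 3, 3, 2, 55, 41, 2, 3, 3, 2, 73, 90]
```

All three front slots are empty and the six others are in place. Lowering gently.

```bash
python3 -m inch '[[0,-0.0006,0.00184,-1,0,0,1],[0,-0.00088,0.00276,-1.5,0,0,1],[0,-0.00088,0.00276,-1.5,0,0,1],[0,-0.00088,0.00276,-1.5,0,0,1],[0,-0.00088,0.00276,-1.5,0,0,1],[0,-0.00088,0.00276,-1.5,0,0,1],[0,-0.00088,0.00276,-1.5,0,0,1],[0,-0.00088,0.00276,-1.5,0,0,1]]'
python3 -m inch '[[0,-0.00088,0.00276,-1.5,0,0,1],[0,-0.00088,0.00276,-1.5,0,0,1],[0,-0.00088,0.00276,-1.5,0,0,1],[0,-0.00088,0.00276,-1.5,0,0,1],[0,-0.00088,0.00276,-1.5,0,0,1],[0,-0.0006,0.00184,-1,0,0,1],[0,-0.0006,0.00184,-1,0,0,1],[0,-0.0006,0.00184,-1,0,0,1]]'
python3 -c "
from h import *
plan([483,141.7,186.4])"
```

```text
clock: 20.35
eef_pos: [485.3, 131.7, 208.3]
tcp_rot: [-2.916, -0.001, 0.227]
contact_force: [4.9, 1.2, -1.8]
opening: 0.106
grasp_force: 29.7
clock: 21.15
eef_pos: [483.2, 140.5, 190.0]
tcp_rot: [-3.099, -0.001, 0.227]
contact_force: [4.1, 2.5, -0.5]
opening: 0.102
grasp_force: 29.8
at [483.2 140.5 190. ] rpy [-1.775e+02 -1.000e-01  1.300e+01]
[483, 141.7, 186.4] tool shift mm [ 0.1 -1.   3.7]
```

```bash
python3 -m inch '[[0,-0.0005,0.0015,-0.8,0,0,1],[0,-0.0004,0.0014,-0.8,0,0,1],[0,-0.0003,0.0012,-0.8,0,0,1],[0,0,0,0,0,0,1],[0,0,0,0,0,0,1]]'
python3 -c "
from h import *
plan()"
```

```text
clock: 21.65
eef_pos: [482.8, 141.9, 186.2]
tcp_rot: [-3.139, -0.001, 0.227]
contact_force: [3.7, 3.7, 1.0]
opening: 0.104
grasp_force: 30.0
at [482.8 141.9 186.2] rpy [-1.799e+02 -1.000e-01  1.300e+01]
```

Tray level, at the same pose as before the lift. Releasing gently and lifting clear.

```bash
python3 -m inch '[[0,0,0,0,0,0,0.75],[0,0,0,0,0,0,0.6],[0,0,0,0,0,0,0.4],[0,0,0,0,0,0,0.3],[0,0,0,0,0,0,0.3],[0,0,-0.01,0,0,0,0.3],[0,0,-0.02,0,0,0,0.3],[0,0,-0.025,0,0,0,0.3]]'
python3 -m inch '[[0,0,0,0,0,0,0.3],[0,0,0,0,0,0,0.3]]'
python3 - <<'E'
from h import *
import pickle
from chk import chk
plan([536,-82,241],[470,-80,300]); f=wrist('w8'); chk(f,0)
g=pickle.load(open('w6.pkl','rb'))
print('handle px',proj(f,[483,140,185]))
E
```

```text
clock: 22.45
eef_pos: [481.8, 141.3, 241.3]
tcp_rot: [-3.14, 0.002, 0.227]
contact_force: [0.1, 0.2, 0.4]
opening: 0.35
grasp_force: 0.0
clock: 22.65
eef_pos: [482.7, 141.5, 241.6]
tcp_rot: [-3.14, -0.002, 0.227]
contact_force: [-0.4, 0.0, -0.9]
opening: 0.354
grasp_force: 0.0
at [482.7 141.5 241.6] rpy [-1.799e+02 -1.000e-01  1.300e+01]
[536, -82, 241] tool shift mm [1.600e+00 2.298e+02 2.000e-01]
[470, -80, 300] tool shift mm [-63.8 -16.9 -59.1]
17 [1, 2, 1, 1, 24, 60, 58, 40, 3, 2, 2, 1, 45, 41, 2, 3, 1, 1, 43, 57]
0 [1, 1, 1, 1, 49, 83, 82, 34, 2, 2, 1, 1, 51, 39, 3, 2, 2, 1, 49, 81]
-17 [2, 1, 1, 1, 63, 82, 83, 14, 3, 2, 2, 0, 62, 32, 2, 2, 1, 1, 60, 79]
handle px [[325.80470505 228.63019041]]
```

```bash
python3 -m inch '[[-0.015,0.029,-0.005,0,0,0,0.3],[-0.015,0.029,-0.005,0,0,0,0.3],[-0.015,0.029,0,0,0,0,0.3],[-0.015,0.029,0,0,0,0,0.3],[-0.015,0.029,0,0,0,0,0.3],[0,0,0,0,0,0,0.3],[0,0,0,0,0,0,0.3]]'
python3 - <<'E'
from h import *
f=wrist('w9'); im=f['img']
q=proj(f,[[516.4,0.3,24],[516.4,0.3,94],[516.4,0.3,134],[536,-82,141]]).round(); print(q)
g=cv2.cvtColor(im,cv2.COLOR_BGR2GRAY); u,v=q[0].astype(int)
for y in range(v-24,v+25,2): print(' '.join('%3d'%k for k in g[y,u-24:u+25:2]))
# knob bar angle
k=q[3].astype(int); m=((im.max(2)<45)*255).astype(np.uint8); z=np.zeros_like(m); cv2.circle(z,tuple(int(i) for i in k),55,255,-1); m&=z
n,l,st,c=cv2.connectedComponentsWithStats(m);i=1+st[1:,4].argmax()
W=np.array([at(f,*p,141) for p in cv2.boxPoints(cv2.minAreaRect(np.argwhere(l==i)[:,::-1].astype(np.float32)))]);print(st[i],W)
E
```

```text
clock: 23.4
eef_pos: [441.5, -17.1, 250.0]
tcp_rot: [-3.139, 0.001, 0.225]
contact_force: [-0.0, -0.2, -0.3]
opening: 0.345
grasp_force: 0.0
[[324. 101.]
 [324. 101.]
 [323. 101.]
 [440. 100.]]
 85  73  73  69  71  72  77  76  75  76  77  77  77  78  80  85  86  83  84  86  85  84  88  87  86
 85  77  75  71  74  73  75  70  69  65  70  76  76  72  77  77  80  83  81  82  87  88  86  91  83
 82  71  71  68  68  75  67  65  79 120 124 134 133 129 123 112  76  83  79  84  85  85  83  87  93
 90  72  71  69  70  64  68 137 160 167 167 165 163 159 155 135 132 105  77  81  88  88  87  90  86
 85  71  72  71  64  70 159 164 165 163 162 164 166 153 105  97 112 134 115  75  84  82  90  84  87
 90  73  68  67  67 161 166 162 165 164 161 168 128  84  93  86  76  84 132 112  79  81  87  87  87
 88  78  65  58 142 169 161 167 164 163 165 164  82 101 107 103  92  77 121 129  99  82  85  87  86
 87  77  66  91 167 167 162 167 166 166 163 151  99 110 115 116 102  79 129 127 127  79  83  84  84
 82  80  60 142 167 163 165 168 164 165 164 149  93 114 117 114 102  80 137 148 129  91  84  86  88
 82  8
[... 1017 characters left out ...]
 160 166 163 163 163 150  91 103  98  88  79 162 130  96 123 122 128 125 117
 88  83  91 138 133 134 128 133 162 164 163 165 153 101  85 106 155 119 120 124 122 126 127 129 119
 85  80  94 138 135 136 134 133 132 143 155 159 165 163 151 138 125 124 129 128 126 127 128 128 127
 86  84  83 138 134 136 138 142 140 139 134 133 129 131 134 140 134 135 131 126 125 126 125 132 128
 83  86  87 139 136 139 143 140 139 143 144 142 142 141 141 137 136 130 128 128 126 125 126 135 126
 79  86  95 140 138 138 139 138 139 141 144 142 140 142 140 136 131 132 132 129 127 125 129 133 130
[ 397   81   77   35 1270] [[ 527.6  -50.5  141. ]
 [ 556.   -97.5  141. ]
 [ 545.5 -105.7  141. ]
 [ 516.6  -58.1  141. ]]
```

Three balls are clearly visible in the beaker through the funnel outlet, and the knob bar lies at about -59°. Handing in.

```bash
python3 -c "
from h import *
print(r.sign_off())"
```

```text
the job is handed in; nothing more can be done
None
```

The job is handed in at about 23 s: the beaker is under the funnel with the three front balls in it, the other six are still in the tray, the tray is back on its rest, and the arm never went near the booklet, bulb or cork.

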